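Index the pump turntable to its next hole

TASK

The pump clamped on the indexing turntable is to be worked on from its next side. Pull the sprung index pin up out of its hole by the black knob, turn the turntable anticlockwise (seen from above) to the very next index hole, which you will have to feel for, and leave the pin sprung fully home in it with the knob let go. Never wrench the turntable against the engaged pin or press the pin hard onto the ring, and do not disturb the other things on the bench.

Things in the scene. Friction and masses are not known exactly. Their poses are not given: they have to be found in the camera images.
- base: Fixed round grey base of the indexing turntable, 310 mm across, with four bolt ears (to 180 mm from the axis). Origin on the bench on the upright turning axis; z up; its x axis points from the axis to the hole that the pin is in at the start.
- ring (a point): Point on the turning axis, 30 mm above the bench, level with the upper face of the grey index ring (radii 88 to 150 mm) fixed on the base under the turntable's rim. Index holes, 11.5 mm wide for the 10 mm pin, lie 110 mm from the axis. Besides the first and the next, all holes are over 1 rad from the first and not wanted (one at 1.05 rad clockwise).
- axis_top (a point): Point on the turning axis, level with the turntable's upper face, 46 mm above the bench. The next hole anticlockwise is 0.60 to 0.90 rad on from the first, in a plain steel arc segment set into the ring (face 0.5 mm higher, outer edge and two cap screws seen past the rim): hidden under the turntable, within 12 mm of the segment's middle, given by no measured pose. Feel for it.
- turntable (a joint): Angle of the turntable on its base, rad: 0 at the start (pin in the first hole), growing anticlockwise seen from above. Aluminium disc, 260 mm across and 10 mm thick; its pump (black motor, white head) stays within 80 mm of the axis and 105 mm above the bench. It turns stiffly (0.25 N m, 2 to 3 N at the knob) and stays where it is left.
- plunger (a joint): How far the index plunger (knob and pin) is pulled up, m: 0 fully home in a hole, 0.010 when the pin's round nose rests on the grey ring, 0.0105 on the steel segment, 0.014 at its upper stop. A spring pushes it down with 8 N at 0, 15 N at the stop; let go, it springs down.
- knob (a point): Centre of the plunger's black round knob, 30 mm across, 24 mm high, axis upright, 110 mm from the turning axis; 82 mm above the bench when the pin is home, its underside then 24 mm above the turntable's face. Below it a fixed steel sleeve (18 mm wide) and nut (25 mm wide, 10 mm high).
- pin: The steel index pin below the knob, 10 mm thick, greased, with a hemispherical nose; origin at its lower tip (20 mm above the bench when home, 10 mm deep in the hole), z up. It may take up to 40 N from the ring or the hole's wall.
- screwdriver: Bystander: screwdriver with orange handle, 200 mm, lying on the bench beyond the turntable.
- wrench: Bystander: steel wrench, 180 mm, lying to the right.
- parts_tray: Bystander: grey tray of screws, 150 x 110 x 35 mm, to the left.
- cleaner: Bystander: spray can, 60 mm across, 170 mm high, to the left.

How it is judged (in metres and radians):
On the way, in this order (a step that is already met when the one before it is completed fails the run):
1. the pin is pulled clear of its first hole (value of joint plunger above 0.0085 m and value of joint turntable below 0.15 rad), for 0.1 s.
2. the turntable is turned on anticlockwise with the pin out (value of joint plunger above 0.007 m and value of joint turntable above 0.3 rad), for 0.1 s.
At the end, for the whole second after the job is handed in: The pin is sprung home (within 1.5 mm) in the next hole anticlockwise, which lies 0.60 to 0.90 rad on, so the turntable stands at 0.55 to 0.95 rad, at rest, and the bystanders stand within 20 mm of where they were (value of joint plunger below 0.0015 m and value of joint turntable between 0.55 and 0.95 rad and velocity of joint turntable between -0.02 and 0.02 rad/s); the robot touches nothing.
It fails at once if the pin takes more than 40 N (turntable wrenched against it, or the pin pressed onto the ring) (contact force between pin and anything else above 40 N).
It fails at once if a bystander is moved by more than 20 mm (distance of any of screwdriver, wrench, parts_tray, cleaner from where it was at the start of the episode above 0.02 m).
It also fails if it takes over 48 s, if anything falls off the work surface, if the arm or the gripper's body presses on something with over 40 N, if the wrist force passes 120 N, or if a joint passes its speed limit or range.

ROBOT

A 6-joint arm with a two-finger parallel gripper is mounted at the origin on the work surface. World frame = base frame: x ahead of the robot, y to its left, z up, the work surface at z = 0. Lengths are in m, angles in degrees, forces in N, time in s.
With the tool pointing down it reaches from about 0.375 to 0.9 m from the base axis. Payload 3.1 kg.
Tool frame: the origin (TCP) lies on the centre line of the jaws, within the pads' length; the fingertips stand 25 mm ahead of it and the grasp point (between the pads) lies 6 mm ahead of it; z points along the fingers, y is the line along which they close (so a half turn about z gives the same grasp; the last joint's range is limited). The gripper opens to 87 mm and grips with 3 to 60 N. Pads are 19 mm wide; open, the fingers measure 117 mm over their backs; the gripper's body (75 mm by 190 mm) begins 51 mm behind the grasp point.
Start: joints at [-73.654, 30.224, 82.088, -0, 67.689, -10.227], TCP at [0.28, -0.559, 0.216] pointing down, gripper open.
Joint ranges: [-176.69, 176.69], [-43.24, 126.21], [12.49, 139.97], [-82, 262], [0, 151.66], [-163.58, 163.58]. Speed limits (degrees/s): [159.86, 159.86, 180, 180, 180, 180].

INTERFACE

Orientations are given as a 3x3 rotation matrix whose columns are the frame's x, y, z axes.
In Python, from rig import * gives the robot as it stands.
- The arm moves only by the tool step_arm, never from a script. Its argument "steps" is a list of rows, each a list of 7 numbers: the shift along the tool's x, y, z normalised to -1 to 1, where 1 is 0.3 m, then the turn, a rotation vector about the tool's x, y, z normalised to -1 to 1, where 1 is 45 degrees, then the gripper's target within -1 to 1 (shut at 1, half-way at 0, fully open at -1). A call has 1 to 8 rows; each row is the pose to reach, as a shift and turn from the pose commanded when the call began, along the tool's axes at that moment; what a row does not reach only later rows make up. A row lasts 1/12 s, in which the tool goes at most 41.7 mm and 7.16 degrees, less where a joint would pass 70% of its speed; a pose out of reach is approached as far as the arm can. A call with a number of a shift or a turn outside -1 to 1 is refused whole. A call with a gripper value outside its range is refused whole. The fingers move at their own pace and stop on an object; the grip force is fixed at half the most. Time passes only in rows, so rows that repeat a pose let the fingers close. It gives the time, the measured TCP pose, the force, the opening and the grip force at its end, in the units of the state.
- read_state(): the state, without advancing time (a new reading comes with each control period).
- capture(name): name is "scene" or "top" or "wrist"; returns a dict with "image" (420x560x3 uint8, red, green, blue), "vertical_fov" (degrees; the focal length in pixels is half the picture's height over the tangent of half this angle, whatever the lens; pixels are square), "cx", "cy" (the principal point, pixels), "world_from_camera" (4x4, takes a point from camera to world coordinates); the wrist camera has in their place "T_tool_cam" (4x4, takes a point from camera to tool coordinates, whose origin is the TCP and whose axes are the flange's). Camera axes: x right, y down, z forward; pixel columns grow to the right and rows downward; lengths in m; the calibration is good to about 2 mm. A picture is of the moment at which its call begins: read the wrist's pose just before it. There is no depth.
- hand_in(): hands the job in; it is judged then, once.
The state is a dict: "time_s": time; "joint_positions": joint angles; "qvel": joint speeds; "tau": joint torques, N m; "position": TCP position; "tcp_rot": TCP orientation; "force": force on the tool from outside, world axes, zero at the start; "moment": the same for the moment, N m; "opening": opening from 0.0 (shut) to 1.0 (fully open); "grasp_force": force on a finger pad.
Only numpy, scipy, OpenCV 4.12 (cv2) and the standard library are available. Lean on these libraries where they do the work, as an engineer would, in place of code of your own. Each camera call takes 0.05 s, during which the arm holds its last target. There are 200 camera calls.

## Working session

There is one attempt and no reset: what is moved stays moved. The work goes in short steps, Python scripts to look and compute and a tool call to move; the robot and the scene stay as the last step left them, time stands still between calls to the robot, and variables do not carry over. Pictures are saved under pics/ and viewed, at most 10 in all, crops included, and the job is handed in when it is done.

Besides the shell and the picture viewer there is one more tool, called after ">>>" as a command line: name --pt "numbers of a row" for each row, then --argument value for the rest. step_arm: Moves the arm, as the interface text tells. Scaled input: -1 to 1 covers 0.3 m each way for a shift and 45 degrees each way for a turn. Its arguments: {"type":"object","properties":{"steps":{"type":"array"}},"required":["steps"]}

```bash
mkdir -p pics; python3 - <<'E'
from rig import *
import cv2,numpy as np,pickle
s=read_state();print(s)
for n in("scene","top"):
    c=capture(n);cv2.imwrite(f"pics/{n}0.png",c["image"][:,:,::-1]);pickle.dump(c,open(f"{n}0.pkl","wb"))
    print(n,c["vertical_fov"],c["cx"],c["cy"],c["world_from_camera"])
E
```

```text
{'time_s': 0.0, 'joint_positions': array([-7.36555879e+01,  3.02784978e+01,  8.21578348e+01, -3.22486328e-03,
        6.76895089e+01, -1.02281028e+01]), 'qvel': array([-0.02343762, -0.0143072 ,  0.05999297, -0.03928388, -0.03158781,
        0.11060439]), 'tau': array([-8.81493761e-04, -4.40043104e+01, -1.76592994e+01,  6.33865013e-02,
        5.83359227e-02, -1.48760337e-04]), 'position': array([ 0.27936605, -0.55823203,  0.21486864]), 'tcp_rot': array([[ 8.94359456e-01,  4.47348541e-01, -6.68041810e-04],
       [ 4.47348911e-01, -8.94357071e-01,  2.09293285e-03],
       [ 3.38802538e-04, -2.17068206e-03, -9.99997587e-01]]), 'force': array([0.1420135 , 0.19581711, 1.05873175]), 'moment': array([0.01914975, 0.03735719, 0.02705039]), 'grasp_force': 0.0, 'opening': 0.9971815869397301}
scene 48.246456866753704 277.94226092412134 219.016038514447 [[ 0.08334267  0.85850362 -0.50598965  1.23299277]
 [ 0.99646529 -0.07716219  0.03321029 -0.040188  ]
 [-0.01053211 -0.50696896 -0.86189996  1.16423184]
 [ 0.          0.          0.          1.        ]]
top 45.05417781881306 276.6686874626717 212.7433632584681 [[-2.65583697e-02 -9.82858056e-01  1.82440934e-01  2.83655053e-01]
 [-9.99632569e-01  2.71015061e-02  4.84113963e-04 -1.12102028e-02]
 [-5.42023938e-03 -1.82361042e-01 -9.83216696e-01  1.70885735e+00]
 [ 0.00000000e+00  0.00000000e+00  0.00000000e+00  1.00000000e+00]]
```

View pics/scene0.png

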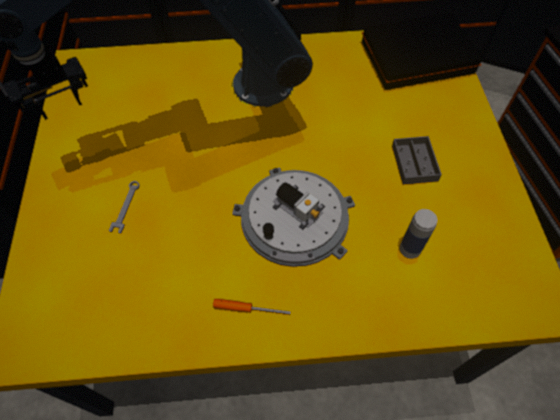

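View pics/top0.png

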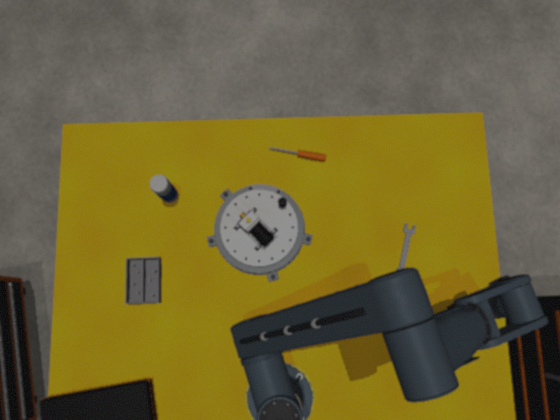

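The turntable is centred near (297,212) in the scene view and (260,228) in the top view. The knob is at (268,230) and (283,202). I'll triangulate these and enlarge.

```bash
cat > h.py <<'E'
import numpy as np,pickle,cv2
def ray(c,u,v):
    f=c["image"].shape[0]/2/np.tan(np.radians(c["vertical_fov"]/2))
    T=c["world_from_camera"];d=T[:3,:3]@np.array([(u-c["cx"])/f,(v-c["cy"])/f,1]);return T[:3,3],d/np.linalg.norm(d)
def atz(c,u,v,z):
    o,d=ray(c,u,v);return o+d*(z-o[2])/d[2]
def tri(rs):
    A=sum(np.eye(3)-np.outer(d,d) for o,d in rs);b=sum((np.eye(3)-np.outer(d,d))@o for o,d in rs);return np.linalg.solve(A,b)
def proj(c,p):
    f=c["image"].shape[0]/2/np.tan(np.radians(c["vertical_fov"]/2));q=np.linalg.inv(c["world_from_camera"])@np.r_[p,1]
    return q[0]/q[2]*f+c["cx"],q[1]/q[2]*f+c["cy"]
E
python3 - <<'E'
from h import *
S=pickle.load(open("scene0.pkl","rb"));T=pickle.load(open("top0.pkl","rb"))
print("knob",tri([ray(S,268,230),ray(T,283,202)]))
a=S["image"][160:270,225:360];b=T["image"][178:288,200:320]
a=cv2.resize(a,(400,326),interpolation=cv2.INTER_CUBIC);b=cv2.resize(b,(356,326),interpolation=cv2.INTER_CUBIC)
im=np.hstack([a,b]);im=np.clip(im*1.5,0,255).astype(np.uint8)
cv2.imwrite("pics/crop.png",im[:,:,::-1])
E
```

```text
knob [ 0.62300306 -0.02979596  0.07168106]
```

View pics/crop.png

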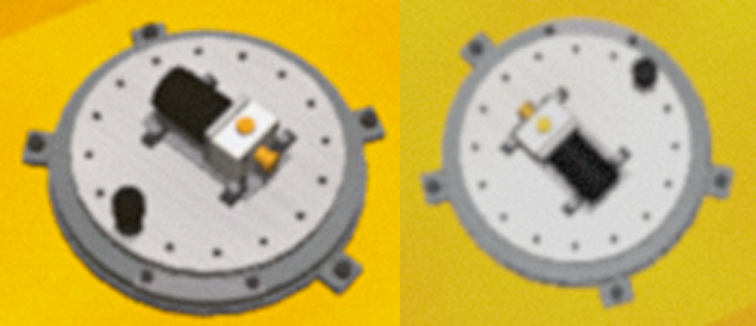

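The crop shows the segment's cap screws at crop (147,277)/(251,283) in the scene half and (632,41)/(549,30) in the top half. The knob is at (645,72) in the top half, and the disc centre is about (575,148).

```bash
python3 - <<'E'
from h import *
S=pickle.load(open("scene0.pkl","rb"));T=pickle.load(open("top0.pkl","rb"))
s=lambda x,y:(x/2.963+225-.33,y/2.963+160-.33)
t=lambda x,y:((x-400)/2.967+200-.33,y/2.967+178-.33)
c=tri([ray(S,*s(207,152.5)),ray(T,*t(575,148))]);print("c",c, atz(S,*s(207,152.5),.046),atz(T,*t(575,148),.046))
k=tri([ray(S,*s(129,205)),ray(T,*t(645,72))]);print("k",k,np.linalg.norm((k-c)[:2]))
a1=tri([ray(S,*s(147,277)),ray(T,*t(632,41))]);a2=tri([ray(S,*s(251,283)),ray(T,*t(549,30))])
for a in(k,a1,a2):d=a-c;print(a,np.hypot(*d[:2]),np.degrees(np.arctan2(d[1],d[0])))
R=np.array(__import__('rig').read_state()["tcp_rot"]);p=__import__('rig').read_state()["position"]
print(R.T@(np.r_[k[:2],.25]-p)/.3)
E
```

```text
c [0.54619051 0.05186652 0.03111217] [0.55522991 0.05117827 0.046     ] [0.54382667 0.05078438 0.046     ]
k [ 0.62226969 -0.02815378  0.07643409] 0.11041417433839035
[ 0.62226969 -0.02815378  0.07643409] 0.11041417433839035 -46.44626633977069
[ 0.66977579 -0.01573638  0.02459526] 0.1408668667506905 -28.679282511575984
[0.68499701 0.078598   0.02619017] 0.14135705439479496 10.900619625059678
[ 1.81271511 -1.06939652 -0.11404036]
```

>>> step_arm --pt "0.9 -0.53 -0.06 0 0 -1 -1" --pt "0.9 -0.53 -0.06 0 0 -1 -1" --pt "0.9 -0.53 -0.06 0 0 -1 -1" --pt "0.9 -0.53 -0.06 0 0 -1 -1" --pt "0.9 -0.53 -0.06 0 0 -1 -1" --pt "0.9 -0.53 -0.06 0 0 -1 -1" --pt "0.9 -0.53 -0.06 0 0 -1 -1" --pt "0.9 -0.53 -0.06 0 0 -1 -1"

```text
time_s: 0.77
position: [0.4512, -0.2916, 0.2338]
tcp_rot: [[0.312, 0.95, -0.0], [0.95, -0.312, 0.002], [0.002, -0.001, -1.0]]
force: [1.0, -0.5, -0.7]
opening: 0.999
grasp_force: 0.0
```

```bash
cat >> h.py <<'E'
from rig import *
def go(p,yaw=None):
    s=read_state();R=s["tcp_rot"];y0=np.degrees(np.arctan2(R[1,1],R[0,1]))
    print(s["time_s"],s["position"].round(4),"yaw",y0.round(1),"F",s["force"].round(1),"j",s["joint_positions"].round(0),"need",(R.T@(np.array(p)-s["position"])/.3).round(3),"turn",None if yaw is None else -(yaw-y0)/45)
E
python3 -c "
from h import *
go([.622,-.028,.25],43.6);print(capture('wrist')['T_tool_cam'])"
```

```text
0.7667 [ 0.4512 -0.2916  0.2338] yaw -18.2 F [ 1.  -0.5 -0.7] j [-45.  22.  93.   0.  64. -27.] need [ 1.013  0.266 -0.052] turn -1.3733980255384226
[[ 7.04176271e-04 -9.61044135e-01 -2.76394056e-01  7.56039358e-02]
 [ 9.99999728e-01  7.37604453e-04 -1.69842811e-05  3.84612958e-04]
 [ 2.20192131e-04 -2.76393969e-01  9.61044393e-01 -1.67300321e-01]
 [ 0.00000000e+00  0.00000000e+00  0.00000000e+00  1.00000000e+00]]
```

>>> step_arm --pt "0.95 0.24 -0.06 0 0 -1 -1" --pt "0.95 0.24 -0.06 0 0 -1 -1" --pt "0.95 0.24 -0.06 0 0 -1 -1" --pt "0.95 0.24 -0.06 0 0 -1 -1" --pt "0.95 0.24 -0.06 0 0 -1 -1" --pt "0.95 0.24 -0.06 0 0 -1 -1" --pt "0.95 0.24 -0.06 0 0 -1 -1" --pt "0.95 0.24 -0.06 0 0 -1 -1"

```text
time_s: 1.48
position: [0.6116, -0.0424, 0.252]
tcp_rot: [[-0.454, 0.891, 0.004], [0.891, 0.454, 0.003], [0.001, 0.004, -1.0]]
force: [-0.9, -0.7, -0.4]
opening: 0.996
grasp_force: 0.0
```

```bash
cat >> h.py <<'E'
def wrist(name):
    s=read_state();c=capture('wrist');T=np.eye(4);T[:3,:3]=s["tcp_rot"];T[:3,3]=s["position"];c["world_from_camera"]=T@c["T_tool_cam"]
    pickle.dump(c,open(name+".pkl","wb"));cv2.imwrite(f"pics/{name}.png",c["image"][:,:,::-1])
E
python3 -c "
from h import *
go([.622,-.028,.22],43.6);wrist('w1')"
```

```text
1.4833 [ 0.6116 -0.0424  0.252 ] yaw 27.0 F [-0.9 -0.7 -0.4] j [-15.  27.  82.   0.  71. -42.] need [0.027 0.052 0.107] turn -0.36954943901630755
```

View pics/w1.png

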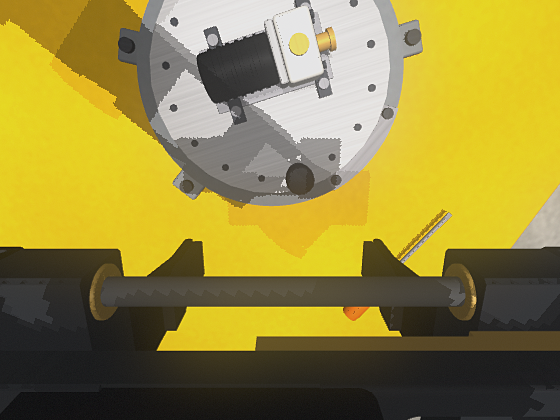

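The wrist view shows the knob at (299,178), the segment screws at (336,180) and (388,113), and the disc centre off the top of the knob near (268,80). Next I line up and take a second look lower down.

>>> step_arm --pt "0.03 0.05 0.25 0 0 -0.37 -1" --pt "0.03 0.05 0.25 0 0 -0.37 -1" --pt "0.03 0.05 0.25 0 0 -0.37 -1" --pt "0.03 0.05 0.25 0 0 -0.37 -1" --pt "0.03 0.05 0.25 0 0 -0.37 -1"

```text
time_s: 1.95
position: [0.6174, -0.0349, 0.1765]
tcp_rot: [[-0.683, 0.731, -0.001], [0.731, 0.683, -0.0], [0.0, -0.001, -1.0]]
force: [-0.6, -0.9, 0.4]
opening: 1.004
grasp_force: 0.0
```

```bash
python3 -c "
from h import *
go([.622,-.028,.1],43.6);wrist('w2')"
```

```text
1.95 [ 0.6174 -0.0349  0.1765] yaw 43.1 F [-0.6 -0.9  0.4] j [-14.  32.  85.  -0.  62. -57.] need [0.006 0.027 0.255] turn -0.011917016305143748
```

View pics/w2.png

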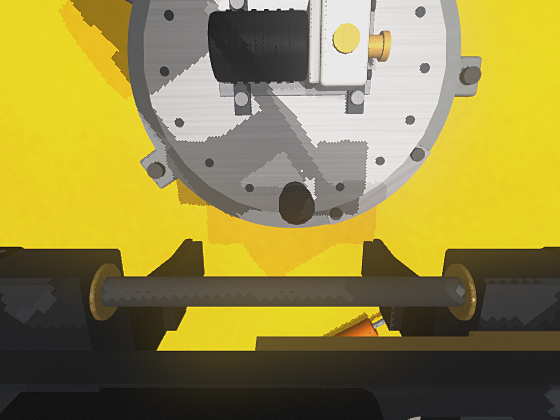

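The second wrist view has the knob at (297,203), screws at (336,213) and (418,154), and the disc's small holes on a circle such as (164,71), (249,188), (380,161), (424,68). I'll fit the centre from that circle.

```bash
python3 - <<'E'
from h import *
from scipy.optimize import least_squares
W1=pickle.load(open("w1.pkl","rb"));W=pickle.load(open("w2.pkl","rb"));S=pickle.load(open("scene0.pkl","rb"));T=pickle.load(open("top0.pkl","rb"))
h=np.array([atz(W,u,v,.046)[:2] for u,v in[(168,15),(164,71),(179,123),(209,163),(249,188),(340,187),(380,161),(410,120),(424,68),(423,12)]])
r=least_squares(lambda q:np.hypot(h[:,0]-q[0],h[:,1]-q[1])-q[2],[.546,.05,.11]);print("centre",r.x,np.abs(r.fun).max())
c=r.x[:2]
R=[ray(W,297,203),ray(W1,299.5,179)]
for k in(tri(R+[ray(S,268.2,228.9)]),tri(R+[ray(T,282.2,202)]),tri(R+[ray(S,268.2,228.9),ray(T,282.2,202)]),atz(W,297,203,.087),atz(W1,299.5,179,.09)):
    d=k[:2]-c;print("knob",k,np.hypot(*d),np.arctan2(d[1],d[0]))
for C,u,v in[(W,336,213),(W,418,154),(W1,336,180),(W1,388,113)]:
    d=atz(C,u,v,.032)[:2]-c;print("screw",np.hypot(*d),np.arctan2(d[1],d[0]))
E
```

```text
centre [0.54816791 0.05392614 0.11199751] 0.0013251817319404197
knob [ 0.62465622 -0.02578872  0.07983036] 0.11047587898173866 -0.8060512719341673
knob [ 0.62873457 -0.02969615  0.05276961] 0.11611921817499839 -0.8040064571457413
knob [ 0.62386277 -0.02689263  0.07761949] 0.11073113884501008 -0.8181242796089016
knob [ 0.62308872 -0.02331399  0.087     ] 0.1076065298755208 -0.8006394517008604
knob [ 0.62341171 -0.0246351   0.09      ] 0.1087818846968161 -0.8069639317282911
screw 0.14022493922753398 -0.4999107467339804
screw 0.14080241988356926 0.19968105169427888
screw 0.14117513216067168 -0.5033107522372705
screw 0.1410049051591882 0.1964124471529683
```

```bash
python3 -c "
from h import *
go([.6238,-.0252,.088],46.2-2)"
```

```text
2.0 [ 0.618  -0.0349  0.1774] yaw 43.1 F [ 0.7  0.1 -0.3] j [-14.  32.  85.  -0.  62. -57.] need [0.011 0.036 0.298] turn -0.025119308470802397
```

>>> step_arm --pt "0.011 0.036 0.1 0 0 -0.02 -1" --pt "0.011 0.036 0.2 0 0 -0.02 -1" --pt "0.011 0.036 0.298 0 0 -0.02 -0.4" --pt "0.011 0.036 0.298 0 0 -0.02 0" --pt "0.011 0.036 0.298 0 0 -0.02 0.15" --pt "0.011 0.036 0.298 0 0 -0.02 0.2" --pt "0.011 0.036 0.298 0 0 -0.02 0.2" --pt "0.011 0.036 0.298 0 0 -0.02 0.2"

```text
time_s: 2.67
position: [0.625, -0.0243, 0.0899]
tcp_rot: [[-0.696, 0.718, 0.005], [0.718, 0.696, -0.001], [-0.004, 0.003, -1.0]]
force: [0.5, 0.2, 0.2]
opening: 0.628
grasp_force: 0.0
```

```bash
python3 -c "
from h import *
go([.6238,-.0252,.088],44);s=read_state();print(s['opening'],s['opening']*87)
wrist('w3')"
```

```text
2.6667 [ 0.625  -0.0243  0.0899] yaw 44.1 F [0.5 0.2 0.2] j [-12.  39.  88.  -0.  52. -57.] need [ 0.001 -0.005  0.006] turn 0.0022111657795804264
0.6276492710314516 54.605486579736294
```

View pics/w3.png

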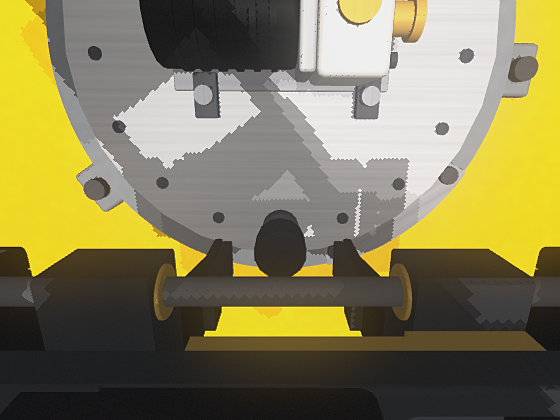

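Knob sits between the jaws, spanning columns 254–306, with finger edges at 232 and 333, so it is centred within about 1.5 mm. I'll close gently.

>>> step_arm --pt "0 -0.003 0.005 0 0 0 0.24" --pt "0 -0.003 0.005 0 0 0 0.24" --pt "0 -0.003 0.005 0 0 0 0.24" --pt "0 -0.003 0.005 0 0 0 0.24" --pt "0 -0.003 0.005 0 0 0 0.24" --pt "0 -0.003 0.005 0 0 0 0.24"

```text
time_s: 3.22
position: [0.6227, -0.0244, 0.0858]
tcp_rot: [[-0.696, 0.718, -0.0], [0.718, 0.696, 0.0], [0.0, -0.0, -1.0]]
force: [-0.3, 0.4, -0.0]
opening: 0.379
grasp_force: 0.0
```

>>> step_arm --pt "0 0 0 0 0 0 0.27" --pt "0 0 0 0 0 0 0.27" --pt "0 0 0 0 0 0 0.27"

```text
time_s: 3.47
position: [0.6227, -0.0244, 0.0859]
tcp_rot: [[-0.696, 0.718, -0.0], [0.718, 0.696, 0.0], [0.0, -0.0, -1.0]]
force: [1.0, -0.2, 0.9]
opening: 0.364
grasp_force: 0.0
```

>>> step_arm --pt "0 0 0 0 0 0 0.29" --pt "0 0 0 0 0 0 0.29" --pt "0 0 0 0 0 0 0.29"

```text
time_s: 3.72
position: [0.6227, -0.0244, 0.0859]
tcp_rot: [[-0.696, 0.718, 0.0], [0.718, 0.696, -0.0], [-0.0, -0.0, -1.0]]
force: [0.4, -0.1, 0.3]
opening: 0.357
grasp_force: 0.0
```

>>> step_arm --pt "0 0 0 0 0 0 0.3" --pt "0 0 0 0 0 0 0.3" --pt "0 0 0 0 0 0 0.3"

```text
time_s: 3.97
position: [0.6227, -0.0244, 0.086]
tcp_rot: [[-0.696, 0.718, 0.0], [0.718, 0.696, 0.0], [-0.0, 0.0, -1.0]]
force: [-0.1, 0.3, 0.2]
opening: 0.351
grasp_force: 0.0
```

>>> step_arm --pt "0 0 0 0 0 0 0.33" --pt "0 0 0 0 0 0 0.4" --pt "0 0 0 0 0 0 1" --pt "0 0 0 0 0 0 1" --pt "0 0 0 0 0 0 1" --pt "0 0 0 0 0 0 1"

```text
time_s: 4.47
position: [0.6229, -0.0242, 0.086]
tcp_rot: [[-0.696, 0.718, 0.0], [0.718, 0.696, 0.0], [-0.0, 0.0, -1.0]]
force: [-0.3, 1.1, 0.1]
opening: 0.305
grasp_force: 30.0
```

>>> step_arm --pt "0 0 -0.007 0 0 0 1" --pt "0 0 -0.014 0 0 0 1" --pt "0 0 -0.014 0 0 0 1"

```text
time_s: 4.72
position: [0.6231, -0.0246, 0.0907]
tcp_rot: [[-0.696, 0.718, 0.001], [0.718, 0.696, -0.0], [-0.001, 0.001, -1.0]]
force: [0.4, 0.5, -0.6]
opening: 0.051
grasp_force: 0.0
```

>>> step_arm --pt "0 0 -0.008 0 0 0 1" --pt "0 0 -0.016 0 0 0 1" --pt "0 0 -0.026 0 0 0 1" --pt "0 0 -0.026 0 0 0 1"

```text
time_s: 5.05
position: [0.6232, -0.0245, 0.0987]
tcp_rot: [[-0.696, 0.718, 0.001], [0.718, 0.696, -0.0], [-0.001, 0.001, -1.0]]
force: [0.7, 0.6, 0.2]
opening: 0.005
grasp_force: 0.0
```

```bash
python3 -c "
from h import *
go([.6238,-.0252,.088],44);wrist('w4')"
```

```text
5.05 [ 0.6232 -0.0245  0.0987] yaw 44.1 F [0.7 0.6 0.2] j [-13.  38.  88.   0.  54. -57.] need [-0.003 -0.     0.036] turn 0.0027699134326626207
```

View pics/w4.png

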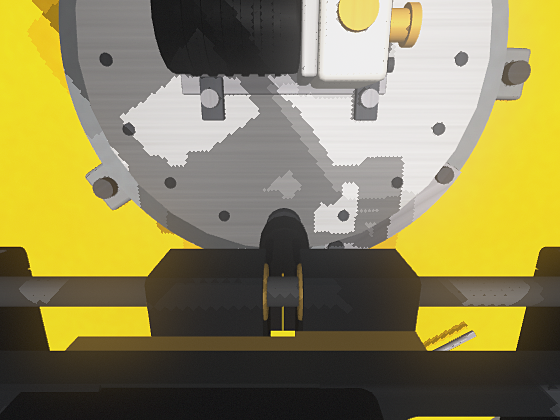

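```bash
python3 - <<'E'
from h import *
for n,p in(("w3",(.625,-.0243,.0899)),("w4",(.6232,-.0245,.0987))):
    W=pickle.load(open(n+".pkl","rb"));p=np.array(p)
    print(n,"grasp",proj(W,p-[0,0,.006]),"tip",proj(W,p-[0,0,.025]),[proj(W,[.6238,-.0252,z]) for z in(.07,.082,.094)])
    # knob pixel at top
for n in("w1","w2","w3"):
    W=pickle.load(open(n+".pkl","rb"))
    g=W["image"].astype(int);m=((g.max(2)<60)).astype(np.uint8)
    if n=="w3":m[238:]=0
    k,l,st,ce=cv2.connectedComponentsWithStats(m)
    for i in range(1,k):
        if 60<st[i,4]<6000 and 240<ce[i,0]<330 and ce[i,1]>150:print(n,st[i],ce[i])
E
```

```text
w3 grasp (np.float64(282.13666790691315), np.float64(248.54928633276103)) tip (np.float64(282.1140890148492), np.float64(236.4728336240099)) [(np.float64(279.72539997265517), np.float64(239.2156892432465)), (np.float64(279.5939929357482), np.float64(246.93868424557007)), (np.float64(279.4455347456458), np.float64(255.66380191964734))]
w4 grasp (np.float64(282.07479347053567), np.float64(248.68512535733353)) tip (np.float64(282.11214950746165), np.float64(236.6716318455529)) [(np.float64(282.030627456531), np.float64(235.90551936669235)), (np.float64(282.00353884980626), np.float64(243.04420083785237)), (np.float64(281.973096744123), np.float64(251.0666324819751))]
w3 [257 210  47  28 791] [279.85082174 227.56510746]
```

```bash
python3 - <<'E'
from h import *
im=[]
for n in("w3","w4"):
    g=pickle.load(open(n+".pkl","rb"))["image"][195:345,215:345];g=(255*(g/255.)**.45).astype(np.uint8)
    im.append(cv2.resize(g,(390,450),interpolation=cv2.INTER_CUBIC))
cv2.imwrite("pics/c2.png",np.hstack(im)[:,:,::-1])
E
```

```text
(no output)
```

View pics/c2.png

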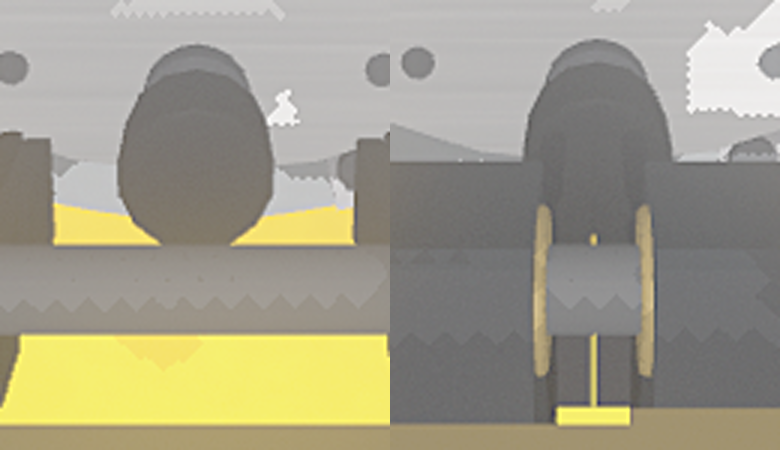

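```bash
python3 - <<'E'
from h import *
W=pickle.load(open("w2.pkl","rb"));T=W["T_tool_cam"];f=210/np.tan(np.radians(W["vertical_fov"]/2));print("f",f,W["cx"],W["cy"])
for (l,r,row,w) in[(203,362,240,87),(232,333,241,54.6)]:
    Z=f*w/1000/(r-l)
    print((T@[((l+r)/2-W["cx"])/f*Z,(row-W["cy"])/f*Z,Z,1]).round(4), "scale px/mm",(r-l)/w)
P=np.linalg.inv(T)
for x in(.0095,0,-.0095):
  for z in(.025,.006,-.02):
    q=P@[x,.0435,z,1];print(x,z,(q[:2]/q[2]*f+[W["cx"],W["cy"]]).round(0))
E
```

```text
f 322.84837916631574 282.39561521914965 206.4037288357367
[ 8.8e-03  2.0e-04 -2.6e-03  1.0e+00] scale px/mm 1.8275862068965518
[ 9.1e-03  2.0e-04 -4.7e-03  1.0e+00] scale px/mm 1.8498168498168497
0.0095 0.025 [351. 223.]
0.0095 0.006 [358. 233.]
0.0095 -0.02 [370. 252.]
0 0.025 [350. 237.]
0 0.006 [357. 249.]
0 -0.02 [369. 270.]
-0.0095 0.025 [350. 251.]
-0.0095 0.006 [356. 264.]
-0.0095 -0.02 [367. 286.]
```

The fingertips sit in the image at tool z ≈ 0 rather than +25 mm. With the jaws able to close at this height, the grasp must have caught only the knob's rounded top rim and slipped off. I'll raise, reopen, recentre and go about 20 mm deeper, watching the force.

>>> step_arm --pt "0 0 -0.05 0 0 0 1" --pt "0 0 -0.05 0 0 0 0" --pt "0 0.003 -0.05 0 0 0 0" --pt "0 0.003 -0.05 0 0 0 0" --pt "0 0.003 -0.05 0 0 0 0" --pt "0 0.003 -0.05 0 0 0 0" --pt "0 0.003 -0.05 0 0 0 0" --pt "0 0.003 -0.05 0 0 0 0"

```text
time_s: 5.77
position: [0.6231, -0.0237, 0.1126]
tcp_rot: [[-0.696, 0.718, -0.001], [0.718, 0.696, 0.0], [0.001, -0.0, -1.0]]
force: [0.3, -1.0, -0.3]
opening: 0.44
grasp_force: 0.0
```

```bash
python3 -c "
from h import *
go([.6242,-.0247,.068],44);s=read_state();print(s['opening'])
wrist('w5')
g=pickle.load(open('w5.pkl','rb'))['image'][170:350,150:420];g=(255*(g/255.)**.5).astype(np.uint8)
cv2.imwrite('pics/c5.png',cv2.resize(g,(780,520))[:,:,::-1])"
```

```text
5.7667 [ 0.6231 -0.0237  0.1126] yaw 44.1 F [ 0.3 -1.  -0.3] j [-12.  37.  87.  -0.  55. -57.] need [-0.005  0.     0.149] turn 0.002795494573963708
0.4399392509926511
```

View pics/c5.png

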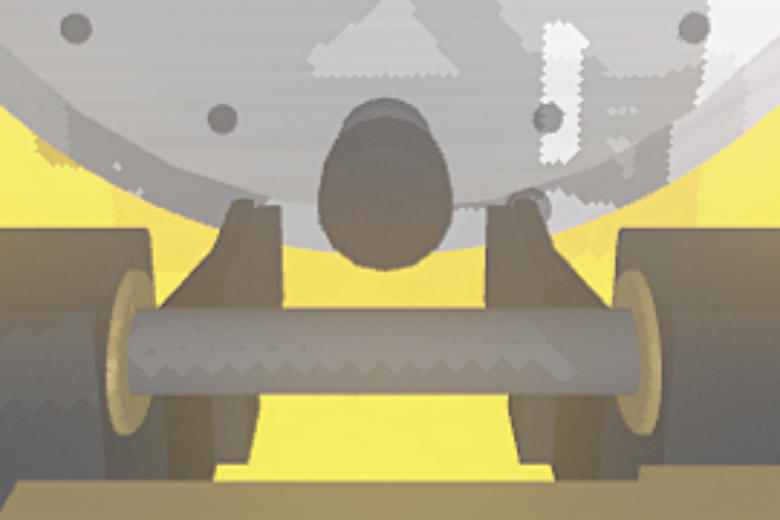

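Jaws and knob share column 283, so they are centred. The tips are still about 20 mm above the knob top. I'll descend in stages.

>>> step_arm --pt "-0.005 0 0.05 0 0 0 0" --pt "-0.005 0 0.09 0 0 0 0" --pt "-0.005 0 0.09 0 0 0 0"

```text
time_s: 6.07
position: [0.6223, -0.0245, 0.0833]
tcp_rot: [[-0.696, 0.718, -0.005], [0.718, 0.696, 0.001], [0.005, -0.003, -1.0]]
force: [-0.6, 0.7, 0.1]
opening: 0.497
grasp_force: 0.0
```

>>> step_arm --pt "0 0 0.02 0 0 0 0" --pt "0 0 0.04 0 0 0 0" --pt "0 0 0.04 0 0 0 0"

```text
time_s: 6.32
position: [0.6236, -0.0247, 0.0728]
tcp_rot: [[-0.696, 0.718, -0.002], [0.718, 0.696, 0.0], [0.002, -0.001, -1.0]]
force: [-0.2, 0.0, -0.2]
opening: 0.502
grasp_force: 0.0
```

>>> step_arm --pt "0 0 0.01 0 0 0 0.2" --pt "0 0 0.02 0 0 0 0.2" --pt "0 0 0.02 0 0 0 0.2" --pt "0 0 0.02 0 0 0 0.24" --pt "0 0 0.02 0 0 0 0.27"

```text
time_s: 6.73
position: [0.6245, -0.0249, 0.0681]
tcp_rot: [[-0.696, 0.718, 0.0], [0.718, 0.696, -0.0], [-0.0, 0.0, -1.0]]
force: [0.0, -0.3, 0.2]
opening: 0.379
grasp_force: 0.0
```

>>> step_arm --pt "0 0 0.005 0 0 0 0.28" --pt "0 0 0.005 0 0 0 0.29" --pt "0 0 0.005 0 0 0 0.3" --pt "0 0 0.005 0 0 0 0.3" --pt "0 0 0.005 0 0 0 0.3"

```text
time_s: 7.15
position: [0.6245, -0.0248, 0.0665]
tcp_rot: [[-0.696, 0.718, 0.0], [0.718, 0.696, -0.0], [-0.0, 0.0, -1.0]]
force: [-0.7, -0.2, -0.5]
opening: 0.349
grasp_force: 0.0
```

>>> step_arm --pt "0 0 0 0 0 0 0.31" --pt "0 0 0 0 0 0 0.32" --pt "0 0 0 0 0 0 0.33"

```text
time_s: 7.4
position: [0.6245, -0.0247, 0.0665]
tcp_rot: [[-0.696, 0.718, 0.0], [0.718, 0.696, 0.0], [-0.0, 0.0, -1.0]]
force: [-0.5, -0.1, -0.3]
opening: 0.344
grasp_force: 12.5
```

>>> step_arm --pt "0 0 0 0 0 0 0.4" --pt "0 0 0 0 0 0 1" --pt "0 0 0 0 0 0 1" --pt "0 0 0 0 0 0 1"

```text
time_s: 7.73
position: [0.6245, -0.0248, 0.0665]
tcp_rot: [[-0.696, 0.718, 0.0], [0.718, 0.696, 0.0], [-0.0, 0.0, -1.0]]
force: [0.5, 0.4, 1.2]
opening: 0.336
grasp_force: 30.0
```

Opening is 29.3 mm with a firm 30 N, so the knob is held properly this time. Pulling up.

>>> step_arm --pt "0 0 -0.007 0 0 0 1" --pt "0 0 -0.014 0 0 0 1" --pt "0 0 -0.014 0 0 0 1"

```text
time_s: 7.98
position: [0.6243, -0.0248, 0.0697]
tcp_rot: [[-0.696, 0.718, -0.0], [0.718, 0.696, 0.0], [0.0, -0.0, -1.0]]
force: [2.5, 0.6, -10.9]
opening: 0.337
grasp_force: 30.0
```

>>> step_arm --pt "0 0 -0.008 0 0 0 1" --pt "0 0 -0.016 0 0 0 1" --pt "0 0 -0.026 0 0 0 1" --pt "0 0 -0.026 0 0 0 1"

```text
time_s: 8.32
position: [0.6242, -0.0249, 0.0783]
tcp_rot: [[-0.696, 0.718, -0.0], [0.718, 0.696, 0.0], [0.0, -0.0, -1.0]]
force: [3.9, -1.2, -14.0]
opening: 0.334
grasp_force: 30.0
```

>>> step_arm --pt "0.0005 0.0183 0 0 0 -0.064 1" --pt "0.0018 0.0366 0 0 0 -0.127 1" --pt "0.0041 0.0548 0 0 0 -0.191 1" --pt "0.0073 0.0729 0 0 0 -0.255 1" --pt "0.0114 0.0907 0 0 0 -0.318 1" --pt "0.0164 0.1084 0 0 0 -0.382 1" --pt "0.0164 0.1084 0 0 0 -0.382 1"

```text
time_s: 8.9
position: [0.6444, 0.0016, 0.0779]
tcp_rot: [[-0.878, 0.479, -0.0], [0.479, 0.878, -0.0], [0.0, -0.0, -1.0]]
force: [5.0, -0.3, -14.5]
opening: 0.335
grasp_force: 30.0
```

```bash
cat >> h.py <<'E'
def th():
    s=read_state();p=s["position"][:2]-[.548,.054];q=np.array([.0762,-.0789]);R=s["tcp_rot"]
    print("t",s["time_s"].__round__(2),"r",np.hypot(*p).round(4),"th",(np.arctan2(p[1],p[0])-np.arctan2(q[1],q[0])).round(4),"yawth",(np.arctan2(R[1,1],R[0,1])-np.radians(44.1)).round(4),"z",s["position"][2].round(4),"Ftool",(R.T@s["force"]).round(1),s["opening"].round(3))
E
python3 -c "
from h import *
th()"
```

```text
Traceback (most recent call last):
  File "h.py", line 21, in th
    print("t",s["time_s"].__round__(2),"r",np.hypot(*p).round(4),"th",(np.arctan2(p[1],p[0])-np.arctan2(q[1],q[0])).round(4),"yawth",(np.arctan2(R[1,1],R[0,1])-np.radians(44.1)).round(4),"z",s["position"][2].round(4),"Ftool",(R.T@s["force"]).round(1),s["opening"].round(3))
                                                                                                                                                                                                                                                           ^^^^^^^^^^^^^^^^^^
AttributeError: 'float' object has no attribute 'round'
```

>>> step_arm --pt "0.0005 0.0183 0 0 0 -0.064 1" --pt "0.0018 0.0366 0 0 0 -0.127 1" --pt "0.0041 0.0548 0 0 0 -0.191 1" --pt "0.0073 0.0729 0 0 0 -0.255 1" --pt "0.0114 0.0907 0 0 0 -0.318 1" --pt "0.0143 0.1013 0 0 0 -0.357 1" --pt "0.0143 0.1013 0 0 0 -0.357 1" --pt "0.0143 0.1013 0 0 0 -0.357 1"

```text
time_s: 9.57
position: [0.6551, 0.0302, 0.0781]
tcp_rot: [[-0.976, 0.22, 0.0], [0.22, 0.976, 0.0], [0.0, 0.0, -1.0]]
force: [4.7, 0.8, -15.4]
opening: 0.337
grasp_force: 30.0
```

```bash
sed -i 's/s\["opening"\].round(3)/s["opening"]/' h.py; python3 -c "
from h import *
th()"
```

```text
t 9.57 r 0.1097 th 0.5842 yawth 0.5796 z 0.0781 Ftool [-4.4  1.8 15.4] 0.33728343956425433
```

>>> step_arm --pt "0 0 0.0025 0 0 0 1" --pt "0 0 0.004 0 0 0 1" --pt "0 0 0.004 0 0 0 1"

```text
time_s: 9.82
position: [0.6551, 0.0302, 0.0771]
tcp_rot: [[-0.976, 0.219, 0.0], [0.219, 0.976, 0.0], [0.0, 0.0, -1.0]]
force: [5.6, 0.6, -15.2]
opening: 0.339
grasp_force: 30.0
```

>>> step_arm --pt "0 0 0.001 0 0 0 1" --pt "0 0 0.002 0 0 0 1" --pt "0 0 0.002 0 0 0 1"

```text
time_s: 10.07
position: [0.6551, 0.0302, 0.0766]
tcp_rot: [[-0.976, 0.219, -0.0], [0.219, 0.976, 0.0], [0.0, 0.0, -1.0]]
force: [3.9, -0.0, -13.9]
opening: 0.342
grasp_force: 30.0
```

>>> step_arm --pt "0 0 0.001 0 0 0 1" --pt "0 0 0.002 0 0 0 1" --pt "0 0 0.002 0 0 0 1"

```text
time_s: 10.32
position: [0.6551, 0.0301, 0.0761]
tcp_rot: [[-0.976, 0.219, -0.0], [0.219, 0.976, 0.0], [0.0, 0.0, -1.0]]
force: [5.3, 1.1, -13.2]
opening: 0.337
grasp_force: 30.0
```

>>> step_arm --pt "0 0 0.001 0 0 0 1" --pt "0 0 0.002 0 0 0 1" --pt "0 0 0.002 0 0 0 1"

```text
time_s: 10.57
position: [0.6551, 0.0301, 0.0754]
tcp_rot: [[-0.976, 0.219, -0.0], [0.219, 0.976, 0.0], [0.0, 0.0, -1.0]]
force: [3.8, 1.0, -12.9]
opening: 0.336
grasp_force: 30.0
```

>>> step_arm --pt "0 0 0.001 0 0 0 1" --pt "0 0 0.002 0 0 0 1" --pt "0 0 0.002 0 0 0 1"

```text
time_s: 10.82
position: [0.6551, 0.0301, 0.0748]
tcp_rot: [[-0.976, 0.219, -0.0], [0.219, 0.976, 0.0], [0.0, 0.0, -1.0]]
force: [3.8, 0.9, -13.7]
opening: 0.335
grasp_force: 30.0
```

>>> step_arm --pt "0 0 0.001 0 0 0 1" --pt "0 0 0.002 0 0 0 1" --pt "0 0 0.002 0 0 0 1"

```text
time_s: 11.07
position: [0.6551, 0.0301, 0.0743]
tcp_rot: [[-0.976, 0.219, -0.0], [0.219, 0.976, 0.0], [0.0, 0.0, -1.0]]
force: [3.5, 2.3, -13.0]
opening: 0.333
grasp_force: 30.0
```

>>> step_arm --pt "0 0 0.002 0 0 0 1" --pt "0 0 0.004 0 0 0 1" --pt "0 0 0.004 0 0 0 1"

```text
time_s: 11.32
position: [0.6551, 0.0301, 0.0732]
tcp_rot: [[-0.976, 0.218, 0.0], [0.218, 0.976, 0.0], [-0.0, 0.0, -1.0]]
force: [3.9, 2.6, -11.7]
opening: 0.336
grasp_force: 30.0
```

```bash
python3 -c "
from h import *
th();print(read_state()['moment'])"
```

```text
t 11.32 r 0.1098 th 0.5835 yawth 0.5809 z 0.0732 Ftool [-3.2  3.4 11.7] 0.3364205084757558
[ 0.44923349 -0.77718079 -0.00086671]
```

>>> step_arm --pt "0 0.001 0.003 0 0 0 1" --pt "0 0.002 0.006 0 0 0 1" --pt "0 0.002 0.008 0 0 0 1" --pt "0 0.002 0.008 0 0 0 1"

```text
time_s: 11.65
position: [0.6552, 0.0307, 0.0706]
tcp_rot: [[-0.976, 0.218, -0.0], [0.218, 0.976, -0.0], [-0.0, -0.0, -1.0]]
force: [3.4, 1.7, -10.5]
opening: 0.336
grasp_force: 30.0
```

```bash
python3 -c "
from h import *
th()"
```

```text
t 11.65 r 0.1098 th 0.5887 yawth 0.5812 z 0.0706 Ftool [-2.9  2.4 10.5] 0.3360914090811077
```

>>> step_arm --pt "0 0.001 0.004 0 0 0 1" --pt "0 0.001 0.008 0 0 0 1" --pt "0 0.001 0.011 0 0 0 1" --pt "0 0.001 0.011 0 0 0 1"

```text
time_s: 11.98
position: [0.6553, 0.0309, 0.0673]
tcp_rot: [[-0.976, 0.218, -0.0], [0.218, 0.976, -0.0], [-0.0, -0.0, -1.0]]
force: [2.7, 0.7, -10.2]
opening: 0.337
grasp_force: 30.0
```

```bash
python3 -c "
from h import *
th()"
```

```text
t 11.98 r 0.1098 th 0.5906 yawth 0.5811 z 0.0673 Ftool [-2.4  1.3 10.2] 0.33678528635240346
```

>>> step_arm --pt "0 0 0.003 0 0 0 1" --pt "0 0 0.003 0 0 0 1" --pt "0 0 0.003 0 0 0 0.3" --pt "0 0 0.003 0 0 0 0" --pt "0 0 0.003 0 0 0 0" --pt "0 0 0.003 0 0 0 0" --pt "0 0 0.003 0 0 0 0" --pt "0 0 0.003 0 0 0 0"

```text
time_s: 12.65
position: [0.6555, 0.0307, 0.067]
tcp_rot: [[-0.976, 0.219, 0.001], [0.219, 0.976, -0.0], [-0.001, -0.0, -1.0]]
force: [0.1, 0.3, -0.5]
opening: 0.492
grasp_force: 0.0
```

>>> step_arm --pt "0 0 -0.1 0 0 0 -0.2" --pt "0 0 -0.2 0 0 0 -0.2" --pt "0 0 -0.3 0 0 0 -0.2" --pt "0 0 -0.36 0 0 0 -0.2" --pt "0 0 -0.36 0 0 0 -0.2" --pt "0 0 -0.36 0 0 0 -0.2"

```text
time_s: 13.15
position: [0.6559, 0.0308, 0.1758]
tcp_rot: [[-0.976, 0.219, 0.003], [0.219, 0.976, -0.0], [-0.003, 0.0, -1.0]]
force: [0.4, 0.1, 0.8]
opening: 0.596
grasp_force: 0.0
```

```bash
python3 - <<'E'
from h import *
th();wrist('w6');c=capture('scene');t=capture('top');pickle.dump(c,open('scene1.pkl','wb'))
W=pickle.load(open('w6.pkl','rb'))["image"];W2=pickle.load(open('w2.pkl','rb'))["image"]
f=lambda g,w,h:cv2.resize((255*(g/255.)**.6).astype(np.uint8),(w,h))
A=np.hstack([f(W[100:260,180:390],400,300),f(W2[100:260,180:390],400,300)])
S=c["image"];B=np.hstack([f(S[150:280,215:365],400,300),f(S,400,300)])
cv2.imwrite('pics/end.png',np.vstack([A,B])[:,:,::-1])
E
```

```text
t 13.15 r 0.1104 th 0.5913 yawth 0.5807 z 0.1758 Ftool [-0.4  0.2 -0.8] 0.5956675386735552
```

View pics/end.png

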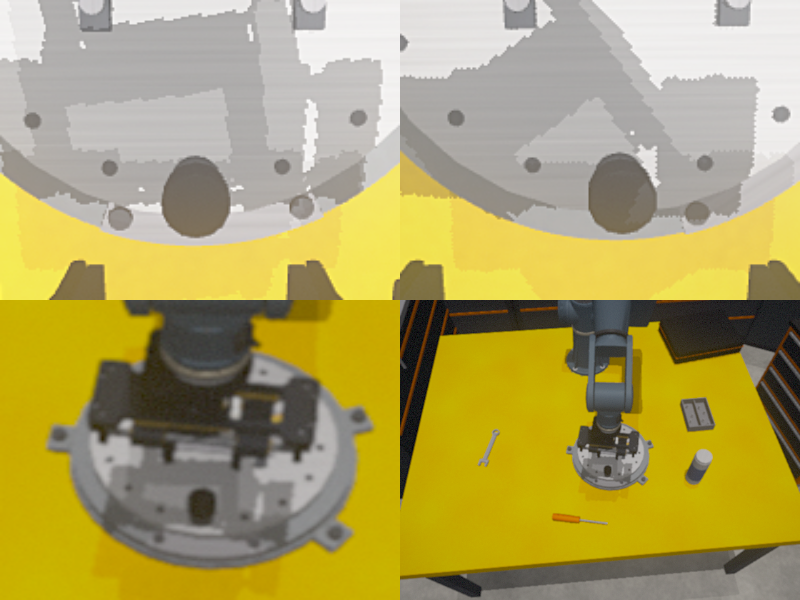

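The knob stands between the two segment screws at the same apparent size as in the home position (67 vs 68 px from the same height). The bystanders look unmoved and the jaws are clear. While I lowered the gripped knob, only the smoothly falling spring force showed, so the pin went into the hole. Handing in.

```bash
python3 -c "
from rig import *
print(hand_in())"
```

```text
the job is handed in; nothing more can be done
None
```

I pulled the pin, turned the turntable about 0.59 rad anticlockwise, and let the pin spring into the next hole; the job was handed in at about 13 s with the jaws clear, but hand-in returned no verdict. My first grip slipped off the knob's top rim and I re-gripped lower; I saw no large force in the readings and no bystander visibly moved.

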